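# Fit the fine knife block in the vegetable chipper and clamp it with its two levers

### The job

Lift the fine knife block (green grip) out of its wooden stand, slide it down the two upright guides of the vegetable chipper until it rests on the sprung bed, and let go. Then swing both red cam levers inward over its shoulders and work them down in turn (one alone tilts and wedges the block, and the second may ease the first) until both are firm together and clamp the block tight on its stops. Never ram the block or force a lever, and leave the coarse block and the things round about where they are.

Things in the scene. Friction and masses are not known exactly. Their poses are not given: they have to be found in the camera images.
- chipper: Countertop vegetable chipper, steel, base 290 x 200 mm, fixed. Origin on the worktop under the middle of its two upright guides; x points from outlet chute to pusher, y from right guide to left, z up. The pusher stands behind the guides from x = 48 mm, below z = 115 mm; its handle rises behind x = 180 mm to z = 175 mm.
- guide_mouth (a point): Midway between the tops of the guides, 130 mm over the worktop. They are facing U-channels, floors at y = +-76.8 mm of the chipper, 10.4 mm wide in x, cheeks 15 mm deep in y, open on top. From z = 118 to 130 mm they flare to 20 mm wide and 160 mm floor to floor.
- bed_top (a point): Middle of the sprung bed between the guides, 36 mm over the worktop. The block's foot comes to rest on it, 2 to 10 mm above home; it yields at 8 N and 0.7 N more a mm. Two stop screws, hidden below the foot, set the home height: 30 mm over the worktop, but up to 4 mm higher or lower from machine to machine.
- fine_block: Knife block to be fitted: aluminium frame, fine blade grid, green grip, 0.25 to 0.5 kg. Origin under the middle of its foot; y along its width, z up. 150 mm wide, 105 mm high to its flat shoulders; its outer 18 mm each side are 8 mm thick (x), between them 14 mm. Grip: bar 16 mm thick (x), 46 mm long (y), 121 to 143 mm above the foot. Symmetrical: either way round will do.
- coarse_block: Spare knife block of the same shape and size with a coarse grid and a black grip; it stays in the stand.
- stand: Wooden stand, 170 x 180 mm, fixed. Origin under its middle. Two parallel places, at x = -42 and +42 mm, where the blocks stand upright, foot 12 mm over the worktop, width along y, with 2 to 3 mm of play; the end posts reach z = 62 mm. Which block is in which place varies.
- lever_left: Left cam lever (chipper's +y side). Origin on its pivot at y = +94, z = 150 mm of the chipper; it turns about the chipper's x axis, its frame parallel to the chipper's when fully open: handle leaning 40 deg outward (starts 0 to 11 deg in from there). It swings up and inward, stiffly (0.40 N m, about 8 N at the sleeve), and stays where it is left.
- lever_right: Right cam lever (chipper's -y side), mirror image of the left one, pivot at y = -94, z = 150 mm of the chipper. Each has a roller nose 26 mm from the pivot that meets the block's shoulder at about 90 deg of swing from fully open, and presses it home at 95 to 114 deg, as the stop screws have it; there the lever comes up firm, its handle pointing inward and 16 to 35 deg up.
- lever_left_grip (a point): Middle of the left lever's red sleeve, 48 mm from the pivot on the handle's centre line. The sleeve is 16 mm wide (along the pivot axis), 13 mm thick and 32 mm long; the handle ends 64 mm from the pivot. Pushing there takes about 8 N, up to 17 N while the block goes down, and rises steeply (4 N a mm) once the lever is firm; 20 N is plenty.
- lever_right_grip (a point): Middle of the right lever's red sleeve, 48 mm from the pivot, of the same size.
- salt_shaker: Salt shaker, 44 mm across and 90 mm high, loose bystander. Origin under its foot.
- tin_small: Small tin, 57 mm across and 72 mm high, loose bystander. Origin under its foot.
- spice_jar: Spice jar with a dark cap, 41 mm across and 105 mm high, loose bystander. Origin under its foot.

How it is judged:
By the outcome, as a careful person would: the job done as asked, in the order asked, and still so for the second after the job is handed in, with the robot touching nothing.
It also fails if it takes over 72 s, if anything falls off the work surface, if the arm or the gripper's body presses on something with over 40 N, if the wrist force passes 120 N, or if a joint passes its speed limit or range.

### The arm

A 6-joint arm with a two-finger parallel gripper is mounted at the origin on a cart in front of the work surface, level with it; the furniture and walls round the work are solid. World frame = base frame: x ahead of the robot, y to its left, z up, the work surface at z = 0. Lengths are in mm, angles in degrees, forces in N, time in s.
With the tool pointing down it reaches from about 300 to 850 mm from the base axis. Payload 4.2 kg.
Tool frame: the origin (TCP) lies midway between the tips of the shut fingers; the grasp point (between the pads) lies env.hold_point_z behind it (env.hold_point_z is the distance from the TCP to the grasp point, in mm); z points along the fingers, y is the line along which they close (so a half turn about z gives the same grasp; the last joint's range is limited). The gripper opens to 91 mm and grips with 3 to 60 N. Pads are 32 mm wide; open, the fingers measure 118 mm over their backs; the gripper's body (76 mm by 178 mm) begins 60 mm behind the grasp point.
Start: joints at [64.057, 18.312, 89.639, -0, 72.044, -1.146], TCP at [241.168, 521.998, 213.976] pointing down, gripper open.
Joint ranges: [-177.97, 177.97], [-48.28, 115.42], [12.27, 149.76], [-77.06, 257.06], [2.81, 150.46], [-146.56, 146.56]. Speed limits (degrees/s): [147.25, 147.25, 180, 180, 180, 180].

### API

Orientations are given as [roll, pitch, yaw] about the fixed x, y, z axes, in that order (R = Rz(yaw) Ry(pitch) Rx(roll)).
In Python, from workcell import env, viewer, spotter gives the robot as it stands.
- The arm moves only by the tool apply_moves, never from a script. Its arguments are lists of equal length, an entry for each row: "delta_pos": the shift along the world's x, y, z normalised to -1 to 1, where 1 is 120 mm, a list of three; "rot": the turn, a rotation vector about the world's x, y, z normalised to -1 to 1, where 1 is 1.5 rad, a list of three; "hand": the opening, from 0 (shut) to 1 (fully open). A call has 1 to 10 rows; each row is the pose to reach, as a shift and turn from the pose commanded when the call began; what a row does not reach only later rows make up. A row lasts 1/12 s, in which the tool goes at most 41.7 mm and 7.16 degrees, less where a joint would pass 70% of its speed; a pose out of reach is approached as far as the arm can. A call with a number of a shift or a turn outside -1 to 1 is refused whole. A call with a gripper value outside its range is refused whole. The fingers move at their own pace and stop on an object; "newtons" is the grip in N (left out, the last holds). Time passes only in rows, so rows that repeat a pose let the fingers close. It gives the time, the measured TCP pose, the force, the opening and the grip force at its end, in the units of the state.
- env.state(): the state, without advancing time (a new reading comes with each control period).
- viewer.grab_frame(name): name is "side" or "top" or "wrist"; returns a dict with "pixels" (400x640x3 uint8, red, green, blue), "camera_matrix" (3x3 intrinsics, pixels), "k1" (the pictures are not rectified: a ray, as slopes to the right and down, at radius r is drawn at 1 + k1 r^2 times it, then the intrinsics apply), "R" (3x3) and "t" (3): a world point X has camera coordinates R X + t; the wrist camera has in their place "mount" (4x4, takes a point from camera to tool coordinates, whose origin is the TCP and whose axes are the flange's). Camera axes: x right, y down, z forward; pixel columns grow to the right and rows downward; lengths in mm; the calibration is good to about 2 mm. A picture is of the moment at which its call begins: read the wrist's pose just before it. There is no depth.
- env.job_done(): hands the job in; it is judged then, once.
Trained networks look in a picture, given as the dict that the camera call returned (one of the last four; its "shot" number tells which), for a name from the list of things; names that differ only in an ending like _2 or _b are one class to them, and where a whole thing is asked for, a point or a joint stands for the part that bears it (a point fixed in the world has none). Each returns a list of dicts, best first, with "score" (0 to 1); they miss things now and then, are a little off and sometimes report something else, mostly with a low value. They report only what shows in the picture. A call takes as long as a camera call.
- spotter.trace(picture, query): "mask" (400x640 bool, what is visible of it) and "box" ([centre column, centre row, width, height] in pixels, round what is visible of it).
- spotter.landmark_of(picture, query): "position" ([column, row] in pixels: a listed point, or the origin of a listed thing).
The state is a dict: "time_s": time; "qpos": joint angles; "qvel": joint speeds; "effort": joint torques, N m; "ee_pos": TCP position; "ee_rot": TCP orientation; "force": force on the tool from outside, world axes, zero at the start; "torque": the same for the moment, N m; "gripper_width": finger opening in mm; "gripper_force": force on a finger pad.
Only numpy, scipy, OpenCV 4.12 (cv2) and the standard library are available. Lean on these libraries where they do the work, as an engineer would, in place of code of your own. Each camera call takes 0.05 s, during which the arm holds its last target. There are 200 camera calls.

## Working session

There is one attempt and no reset: what is moved stays moved. The work goes in short steps, Python scripts to look and compute and a tool call to move; the robot and the scene stay as the last step left them, time stands still between calls to the robot, and variables do not carry over. Pictures are saved under pics/ and viewed, at most 10 in all, crops included, and the job is handed in when it is done.

Besides the shell and the picture viewer there is one more tool, called after "Emit:" by a JSON object that holds its "op" and its "data", one argument or row to a line. apply_moves: Moves the arm, as the interface text tells. Its arguments: {"type":"object","properties":{"delta_pos":{"type":"array"},"rot":{"type":"array"},"hand":{"type":"array"},"newtons":{"type":"number"}},"required":["delta_pos","rot","hand"]}

```bash
ls; mkdir -p pics; cat > h.py <<'E'
import numpy as np, cv2
from workcell import env, viewer, spotter
from scipy.spatial.transform import Rotation as Ro
def cam(name):
    s=env.state(); p=viewer.grab_frame(name)
    if 'R' in p and p.get('R') is not None: R,t=np.array(p['R']),np.array(p['t'])
    else:
        M=np.array(p['mount']); Rt=Ro.from_euler('xyz',s['ee_rot'],degrees=True).as_matrix()
        Rc=Rt@M[:3,:3]; c=Rt@M[:3,3]+np.array(s['ee_pos']); R=Rc.T; t=-R@c
    p['Rw'],p['tw']=R,t
    return p
def proj(p,X):
    X=np.atleast_2d(X); c=X@p['Rw'].T+p['tw']; s=c[:,:2]/c[:,2:]
    s=s*(1+p['k1']*(s**2).sum(1,keepdims=True)); K=np.array(p['camera_matrix'])
    return s@K[:2,:2].T+K[:2,2]
def ray(p,uv):
    K=np.array(p['camera_matrix']); d=np.linalg.solve(K,[uv[0],uv[1],1])[:2]; s=d.copy()
    for _ in range(20): s=d/(1+p['k1']*(s@s))
    return -p['Rw'].T@p['tw'], p['Rw'].T@np.array([s[0],s[1],1])
def atz(p,uv,z):
    o,d=ray(p,uv); return o+d*(z-o[2])/d[2]
def tri(obs):
    A=np.zeros((3,3));b=np.zeros(3)
    for p,uv in obs:
        o,d=ray(p,uv);d=d/np.linalg.norm(d);P=np.eye(3)-np.outer(d,d);A+=P;b+=P@o
    X=np.linalg.solve(A,b); return X,[np.linalg.norm(proj(p,X)[0]-uv) for p,uv in obs]
def save(p,n): cv2.imwrite('pics/'+n+'.png',cv2.cvtColor(p['pixels'],cv2.COLOR_RGB2BGR))
E
python3 - <<'E'
from h import *
print(env.state()); print(env.hold_point_z)
P={n:cam(n) for n in('side','top')}
for n in P: save(P[n],n+'0'); print(n, -P[n]['Rw'].T@P[n]['tw'])
for q in ['chipper','guide_mouth','bed_top','fine_block','coarse_block','stand','lever_left','lever_right','lever_left_grip','lever_right_grip','salt_shaker','tin_small','spice_jar']:
    for n in P:
        r=spotter.landmark_of(P[n],q)[:2]; print(q,n,[(np.round(x['position'],1),round(x['score'],2)) for x in r])
    try:
        a=[(P[n],spotter.landmark_of(P[n],q)[0]['position']) for n in P]; X,e=tri(a); print('   ',X.round(1),np.round(e,1))
    except Exception as e: print(e)
E
```

```text
pics
{'time_s': 0.0, 'qpos': array([ 6.40589258e+01,  1.83511768e+01,  8.97073902e+01, -1.22141201e-03,
        7.20448142e+01, -1.14639710e+00]), 'qvel': array([-0.06183356,  0.03569035,  0.06864219, -0.09588306,  0.02736643,
       -0.03333161]), 'effort': array([-1.25843559e-03, -4.12445927e+01, -2.31978571e+01,  7.27015338e-02,
        4.52915090e-02, -1.28211072e-04]), 'ee_pos': array([240.91827132, 521.52109159, 213.11828323]), 'ee_rot': array([-1.79896616e+02, -9.07342128e-04,  1.55205700e+02]), 'force': array([ 0.12555777,  0.22271601, -0.3134947 ]), 'torque': array([-0.01782433,  0.0037926 ,  0.01748512]), 'gripper_force': 0.0, 'gripper_width': 91.43744689786733}
18.8
side [ -44.99739067 -359.71792249 1000.69932307]
top [ 435.49342708   25.76495173 1076.97730148]
chipper side [(array([349.9, 273. ]), 0.76)]
chipper top [(array([354.6, 223. ]), 0.93)]
    [506.9 -67.5  23.1] [1.4 1.3]
guide_mouth side [(array([354.6, 248. ]), 0.85)]
guide_mouth top [(array([358.9, 220.4]), 0.97)]
    [507.2 -70.3 133. ] [0.4 0.4]
bed_top side [(array([351.4, 268.1]), 0.58)]
bed_top top [(arra
[... 687 characters left out ...]
 4.1]
lever_left_grip side [(array([312.3, 203.1]), 0.7)]
lever_left_grip top [(array([305.1, 210.3]), 0.73)]
    [526.8  62.2 186.1] [1.6 1.6]
lever_right_grip side [(array([400.7, 257.9]), 0.52)]
lever_right_grip top [(array([411.7, 221.8]), 0.43)]
    [ 497.9 -185.3  201.2] [0.3 0.3]
salt_shaker side [(array([258.3, 282.4]), 0.88), (array([351.1, 266.5]), 0.2)]
salt_shaker top [(array([286.8, 276.8]), 0.65)]
    [362.7 120.4  -9.2] [0.1 0.1]
tin_small side [(array([309.7, 187.6]), 0.63)]
tin_small top [(array([257. , 162.6]), 0.79)]
    [687.2 198.7  14.8] [1. 1.]
spice_jar side [(array([354.6, 197.4]), 0.69)]
spice_jar top [(array([299.9, 147.2]), 0.66)]
    [733.   73.9  10. ] [2.2 2.2]
```

```bash
python3 - <<'E'
import cv2
a=cv2.imread('pics/side0.png')[150:330,200:460]; b=cv2.imread('pics/top0.png')[130:310,180:460]
a=cv2.resize(a,None,fx=3,fy=3,interpolation=2)[:, :]; cv2.imwrite('pics/a.png',a)
cv2.imwrite('pics/b.png',cv2.resize(b,None,fx=2.8,fy=2.8,interpolation=2))
E
```

```text
(no output)
```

View pics/a.png

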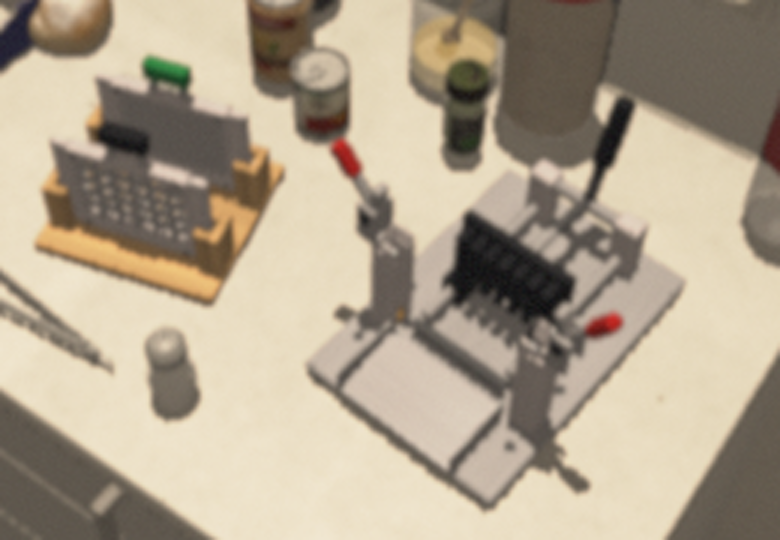

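View pics/b.png

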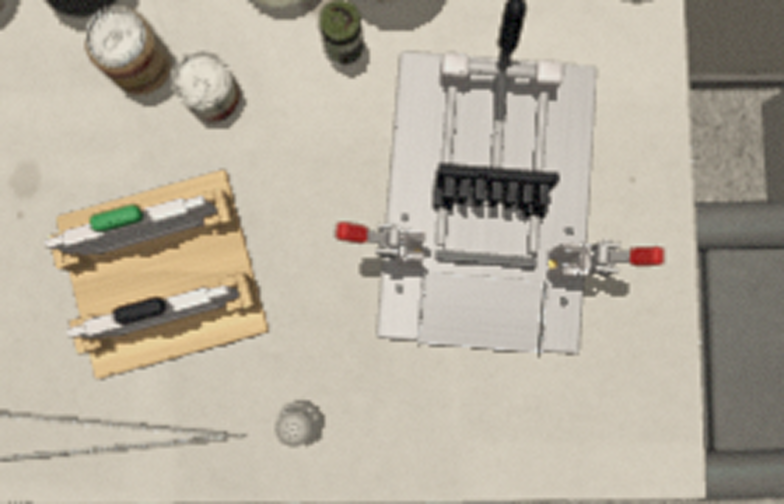

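The side and top pictures agree. The fine block (green grip) is in the stand's far place: top crop (116,216), side crop (167,70). The coarse block is in the near place. Both levers lean outward, with red sleeves at top crop (352,232) and (647,256).

```bash
python3 - <<'E'
from h import *
P={n:cam(n) for n in('side','top')}
C={}
for n in P:
    h=cv2.cvtColor(P[n]['pixels'],cv2.COLOR_RGB2HSV); m=cv2.inRange(h,(45,110,50),(85,255,255))
    k,l,s,c=cv2.connectedComponentsWithStats(m); print(n,[(s[i].tolist(),c[i].round(1)) for i in range(1,k) if s[i,4]>30])
    C[n]=m
    m=cv2.inRange(h,(0,180,120),(6,255,255))|cv2.inRange(h,(174,180,120),(180,255,255))
    k,l,s,c=cv2.connectedComponentsWithStats(m); print(' red',[(s[i].tolist(),c[i].round(1)) for i in range(1,k) if s[i,4]>30])
p=P['top']; ys,xs=np.nonzero(C['top'][:240,:280]); W=np.array([atz(p,(x,y),152)[:2] for x,y in zip(xs,ys)])
w,v=np.linalg.eigh(np.cov((W).T)); print(W.mean(0),W.min(0),W.max(0),np.degrees(np.arctan2(v[1,1],v[0,1])))
E
```

```text
side [([249, 170, 13, 8, 66], array([255. , 173.3]))]
 red [([221, 62, 20, 12, 74], array([230.6,  68.1])), ([377, 123, 32, 25, 369], array([393.8, 136.4])), ([312, 197, 7, 11, 38], array([315. , 202.2]))]
top [([213, 204, 17, 8, 91], array([221.2, 207.6]))]
 red [([301, 210, 10, 6, 45], array([305.6, 212.7])), ([405, 219, 11, 5, 48], array([410.3, 221.1]))]
[794.27684837 475.982955  ] [534.17838516 246.83953126] [1094.66959675  772.8036977 ] -140.15009934882795
```

```bash
python3 - <<'E'
from h import *
P={n:cam(n) for n in('side','top')}
print(tri([(P['side'],np.array([255.5,173.5])),(P['top'],np.array([221.4,207.6]))]))
print(atz(P['top'],(221.4,207.6),152))
p=P['top']
for n in ('side','top'):
  for q in('fine_block','coarse_block'):
    r=spotter.trace(P[n],q)[0]; print(n,q,r['score'],r['box'])
# shoulder ends of the block in top pic (from crop): z=117
A=atz(p,(180+50/2.8,130+243/2.8),117);B=atz(p,(180+217/2.8,130+203/2.8),117);print(A,B,np.linalg.norm(A-B),np.degrees(np.arctan2(*(B-A)[:2]))) 
l=atz(p,(305.6,212.7),187);r=atz(p,(410.3,221.1),187);print(l,r,(l+r)/2,np.linalg.norm(l-r),np.degrees(np.arctan2(-(l-r)[0],(l-r)[1])))
E
```

```text
(array([542.97552661, 264.33422004, 153.68053395]), [np.float64(0.4422570589085326), np.float64(0.47425029389263657)])
[542.464556   265.68576252 152.        ]
side fine_block 0.89 [257.1, 189.4, 52.1, 44.4]
side coarse_block 0.81 [244.7, 212.8, 52.3, 44.5]
top fine_block 0.78 [228.1, 213.2, 54.9, 16.7]
top coarse_block 0.94 [234.0, 239.9, 53.4, 17.7]
[523.90471825 335.23838763 117.        ] [558.12135166 182.39642806 117.        ] 156.62516594707552 167.38129019099537
[523.453462    58.17467936 187.        ] [ 500.20325196 -185.01015384  187.        ] [511.82835698 -63.41773724 187.        ] 244.29374811809515 -5.461286792692172
```

Emit:
{"op": "apply_moves", "data": {
  "delta_pos": [
    [0.84,-0.71,0.05],
    [0.84,-0.71,0.05],
    [0.84,-0.71,0.05],
    [0.84,-0.71,0.05]
  ],
  "rot": [
    [0,0,-0.612],
    [0,0,-0.612],
    [0,0,-0.612],
    [0,0,-0.612]
  ],
  "hand": [0.6,0.6,0.6,0.6]
}}

```text
time_s: 3.38
ee_pos: [345.9, 433.3, 220.4]
ee_rot: [179.9, 0.2, 126.0]
force: [-0.2, 0.0, 0.4]
gripper_width: 67.2
gripper_force: 0.0
```

Emit:
{"op": "apply_moves", "data": {
  "delta_pos": [
    [0.84,-0.71,0.05],
    [0.84,-0.71,0.05],
    [0.84,-0.71,0.05],
    [0.84,-0.71,0.05]
  ],
  "rot": [
    [0,0,-0.28],
    [0,0,-0.28],
    [0,0,-0.28],
    [0,0,-0.28]
  ],
  "hand": [0.6,0.6,0.6,0.6]
}}

```text
time_s: 3.72
ee_pos: [447.2, 347.8, 226.3]
ee_rot: [179.8, 0.1, 101.9]
force: [0.5, 0.3, 0.2]
gripper_width: 54.9
gripper_force: 0.0
```

Emit:
{"op": "apply_moves", "data": {
  "delta_pos": [
    [0.79,-0.69,0.06],
    [0.79,-0.69,0.06],
    [0.79,-0.69,0.06],
    [0.79,-0.69,0.06],
    [0.79,-0.69,0.06]
  ],
  "rot": [
    [0,0,0],
    [0,0,0],
    [0,0,0],
    [0,0,0],
    [0,0,0]
  ],
  "hand": [0.6,0.6,0.6,0.6,0.6]
}}

```text
time_s: 4.13
ee_pos: [538.9, 267.3, 232.9]
ee_rot: [-180.0, -0.0, 102.3]
force: [-0.6, -0.4, 0.0]
gripper_width: 54.7
gripper_force: 0.0
```

```bash
python3 - <<'E'
from h import *
s=env.state();print(s['ee_pos'],s['ee_rot'])
p=cam('wrist'); save(p,'w1')
h=cv2.cvtColor(p['pixels'],cv2.COLOR_RGB2HSV); m=cv2.inRange(h,(45,110,40),(85,255,255))
k,l,st,c=cv2.connectedComponentsWithStats(m); i=1+np.argmax(st[1:,4]); print(st[i],c[i]); ys,xs=np.nonzero(l==i)
r=cv2.minAreaRect(np.c_[xs,ys].astype(np.float32)); B=cv2.boxPoints(r)
W=np.array([atz(p,b,155)[:2] for b in B]); print(W,W.mean(0)); 
for j in range(4): d=W[(j+1)%4]-W[j]; print(np.linalg.norm(d),np.degrees(np.arctan2(-d[0],d[1])))
print(proj(p,np.array([542.5,265.3,155])))
E
```

```text
[538.94064721 267.26346384 232.88589393] [-1.79991809e+02 -6.64630763e-03  1.02272811e+02]
[330 197  10  18  91] [335.54945055 203.64835165]
[[541.11717405 275.3085535 ]
 [547.02019738 279.66111711]
 [556.84609804 265.77384976]
 [550.87337942 261.30038993]] [548.96421223 270.51097757]
7.334200323640858 -53.59698507128778
17.011893442591717 -144.71878134570628
7.462252377036433 126.8325567863191
17.070799333331156 34.85588784672756
[[328.3188967  208.82098127]]
```

View pics/w1.png

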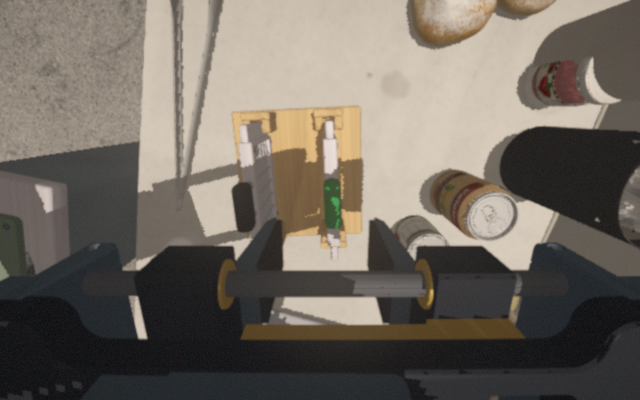

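The wrist picture shows the green grip at columns 324–342, rows 178–230, between the open fingers. The block's shoulders run from (329,124) to (334,257), nearly parallel to the pads.

```bash
python3 - <<'E'
from h import *
p=cam('wrist')
h=cv2.cvtColor(p['pixels'],cv2.COLOR_RGB2HSV); m=cv2.inRange(h,(40,90,15),(90,255,255)); m[:, :300]=0;m[:,365:]=0; m[:165]=0;m[245:]=0
ys,xs=np.nonzero(m); print(len(xs),np.percentile(xs,[1,50,99]),np.percentile(ys,[1,50,99]))
r=cv2.minAreaRect(np.c_[xs,ys].astype(np.float32));print(r)
g=atz(p,r[0],149);print('grip',g)
A=atz(p,(329.5,124),117);B=atz(p,(334.5,257),117);print(A,B,np.linalg.norm(A-B),(A+B)/2,np.degrees(np.arctan2(-(A-B)[0],(A-B)[1])))
print(-p['Rw'].T@p['tw'])
E
```

```text
665 [326. 333. 341.] [182. 205. 228.]
((333.5, 205.0), (48.0, 15.0), 90.0)
grip [545.5636909  269.19410711 149.        ]
[526.66872935 338.5265291  117.        ] [563.23670538 200.97163195 117.        ] 142.3325914883756 [544.95271736 269.74908053 117.        ] 14.887336784752849
[520.40913472 347.05717752 404.26916559]
```

Emit:
{"op": "apply_moves", "data": {
  "delta_pos": [
    [0.055,-0.01,-0.2],
    [0.055,-0.01,-0.45],
    [0.055,-0.01,-0.7],
    [0.055,-0.01,-0.9],
    [0.055,-0.01,-0.9],
    [0.055,-0.01,-0.9]
  ],
  "rot": [
    [0,0,0.014],
    [0,0,0.014],
    [0,0,0.014],
    [0,0,0.014],
    [0,0,0.014],
    [0,0,0.014]
  ],
  "hand": [0.6,0.6,0.6,0.6,0.6,0.6]
}}

```text
time_s: 4.73
ee_pos: [542.6, 268.5, 124.6]
ee_rot: [-179.9, 0.0, 103.8]
force: [0.1, -0.2, 0.5]
gripper_width: 54.8
gripper_force: 0.0
```

Emit:
{"op": "apply_moves", "data": {
  "delta_pos": [
    [0,0,0],
    [0,0,0],
    [0,0,0],
    [0,0,0],
    [0,0,0],
    [0,0,0],
    [0,0,0]
  ],
  "rot": [
    [0,0,0],
    [0,0,0],
    [0,0,0],
    [0,0,0],
    [0,0,0],
    [0,0,0],
    [0,0,0]
  ],
  "hand": [0,0,0,0,0,0,0],
  "newtons": 40
}}

```text
time_s: 5.32
ee_pos: [544.5, 267.6, 125.7]
ee_rot: [179.9, -0.0, 103.7]
force: [0.6, 0.1, 1.3]
gripper_width: 15.6
gripper_force: 40.0
```

Emit:
{"op": "apply_moves", "data": {
  "delta_pos": [
    [0,0,0.1],
    [0,0,0.25],
    [0,0,0.45],
    [0,0,0.7],
    [0,0,0.95],
    [0,0,1]
  ],
  "rot": [
    [0,0,0],
    [0,0,0],
    [0,0,0],
    [0,0,0],
    [0,0,0],
    [0,0,0]
  ],
  "hand": [0,0,0,0,0,0]
}}

```text
time_s: 5.82
ee_pos: [546.2, 268.5, 250.0]
ee_rot: [179.5, -0.1, 103.7]
force: [0.7, 0.4, -2.6]
gripper_width: 15.6
gripper_force: 40.0
```

Emit:
{"op": "apply_moves", "data": {
  "delta_pos": [
    [0,-0.05,0.25],
    [-0.05,-0.2,0.5],
    [-0.1,-0.45,0.75],
    [-0.15,-0.7,0.85],
    [-0.15,-0.95,0.85],
    [-0.15,-1,0.85]
  ],
  "rot": [
    [0,0,-0.05],
    [0,0,-0.1],
    [0,0,-0.15],
    [0,0,-0.2],
    [0,0,-0.21],
    [0,0,-0.21]
  ],
  "hand": [0,0,0,0,0,0]
}}

```text
time_s: 6.32
ee_pos: [525.7, 143.5, 347.1]
ee_rot: [180.0, 0.2, 85.4]
force: [1.1, -0.8, -3.5]
gripper_width: 15.6
gripper_force: 40.0
```

Emit:
{"op": "apply_moves", "data": {
  "delta_pos": [
    [-0.05,-0.25,0],
    [-0.1,-0.55,0],
    [-0.15,-0.85,0],
    [-0.15,-1,0],
    [-0.15,-1,0]
  ],
  "rot": [
    [0,0,0],
    [0,0,0],
    [0,0,0],
    [0,0,0],
    [0,0,0]
  ],
  "hand": [0,0,0,0,0]
}}

```text
time_s: 6.73
ee_pos: [507.3, 24.3, 345.4]
ee_rot: [-179.8, 0.1, 85.4]
force: [0.4, 0.0, -2.7]
gripper_width: 15.7
gripper_force: 40.0
```

```bash
python3 - <<'E'
from h import *
s=env.state();print(s['time_s'],s['ee_pos'],s['ee_rot'],s['force'],s['gripper_width'])
P=[cam('wrist'),cam('top'),cam('side')]; save(P[0],'w2')
for q in ['guide_mouth','lever_left','lever_right','lever_left_grip','lever_right_grip']:
    o=[]
    for p in P:
        r=spotter.landmark_of(p,q)[:1]
        if r: o.append((p,r[0]['position'])); print(q,np.round(r[0]['position'],1),round(r[0]['score'],2))
        else: print(q,'-')
    if len(o)>1: X,e=tri(o); print('   ',X.round(1),np.round(e,1))
print(env.state()['time_s'])
E
```

```text
6.7333 [507.33666492  24.29321523 345.37617249] [-1.79839702e+02  1.33120552e-01  8.54080251e+01] [ 0.40182875  0.00412032 -2.71893281] 15.70483487632167
guide_mouth [324.1 195.9] 0.7
guide_mouth [358.5 219.5] 0.91
guide_mouth [354.4 247.6] 0.94
    [514.4 -50.   93.7] [22.4  9.4  7. ]
lever_left [338.6 173.8] 0.57
lever_left -
lever_left [323.  220.1] 0.46
    [523.1  29.8 149.5] [1.8 1. ]
lever_right [331.9 299.1] 0.71
lever_right [394.2 219.2] 0.54
lever_right [391.1 261.6] 0.67
    [ 506.7 -158.3  152.5] [2.9 1.7 2.4]
lever_left_grip [337.2 151.9] 0.69
lever_left_grip -
lever_left_grip [316.7 201.7] 0.74
    [526.5  58.8 192.1] [3.8 1.8]
lever_right_grip [333.6 333.4] 0.59
lever_right_grip [410.6 220. ] 0.56
lever_right_grip [401.3 258.1] 0.61
    [ 502.8 -184.6  192.7] [0.9 0.2 0.7]
7.6333
```

View pics/w2.png

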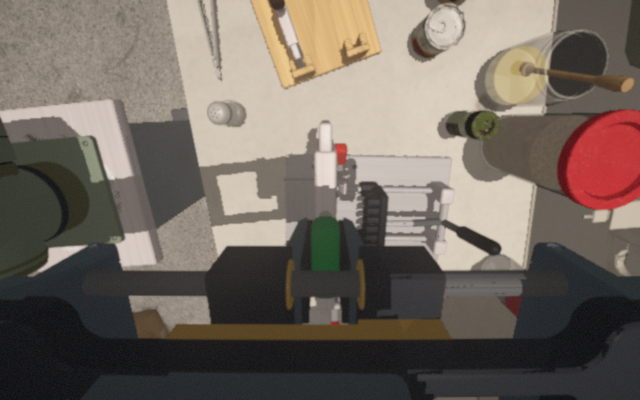

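The wrist picture shows the block hanging in the fingers, running from (325,125) to (326,320), above the chipper's left side. The lever and guide_mouth estimates differ by about 7 mm, so I'll compare both against the first pictures with an overlay.

```bash
python3 - <<'E'
from h import *
P={n:cam(n) for n in('side','top')}
def crop(n,c,k=7,w=56,hh=40):
    im=cv2.imread(f'pics/{n}0.png'); x0,y0=int(c[0]-w/2),int(c[1]-hh/2)
    o=cv2.resize(im[y0:y0+hh,x0:x0+w],None,fx=k,fy=k,interpolation=cv2.INTER_CUBIC)
    for (cx,cy,yaw,col) in ((514.8,-64,-5.2,(0,0,255)),(507.2,-70.3,-5.2,(255,0,0))):
        a=np.radians(yaw);R=np.array([[np.cos(a),-np.sin(a)],[np.sin(a),np.cos(a)]])
        for sg in(1,-1):
            q=np.array([[-10,62],[-10,80],[10,80],[10,62]],float)*[1,sg]
            W=np.c_[q@R.T+[cx,cy],np.full(4,130)]
            z=((proj(P[n],W)-[x0,y0]+.5)*k).astype(int); cv2.polylines(o,[z],False,col,1)
            W=np.r_[R@[0,94*sg]+[cx,cy],150]; z=((proj(P[n],W)[0]-[x0,y0]+.5)*k).astype(int); cv2.circle(o,z,4,col,1)
    return o
T=[]
for n in('top','side'):
    T.append(np.hstack([crop(n,proj(P[n],[[522,25,140]])[0]),crop(n,proj(P[n],[[506,-158,140]])[0])]))
cv2.imwrite('pics/ov.png',np.vstack(T))
E
```

```text
(no output)
```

View pics/ov.png

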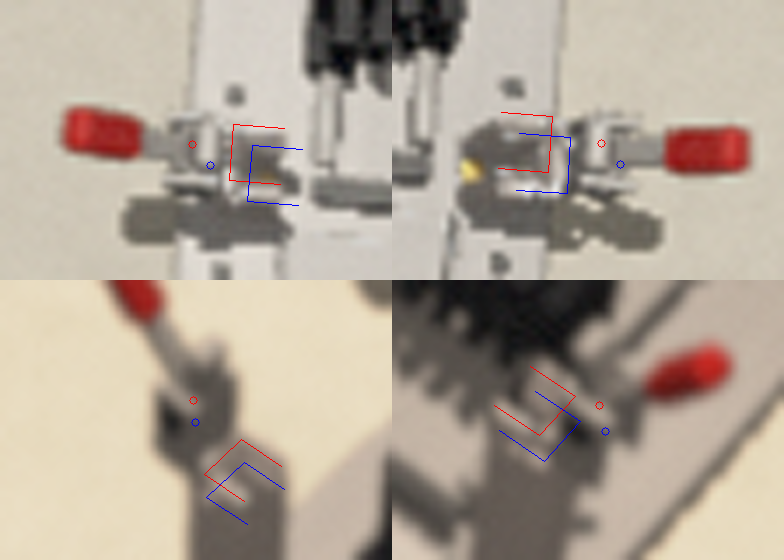

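Emit:
{"op": "apply_moves", "data": {
  "delta_pos": [
    [0.15,-0.25,0],
    [0.3,-0.6,0],
    [0.42,-0.85,0],
    [0.42,-0.92,0],
    [0.42,-0.92,0],
    [0.42,-0.92,0],
    [0.42,-0.92,0]
  ],
  "rot": [
    [0,0,0],
    [0,0,0],
    [0,0,0],
    [0,0,0],
    [0,0,0],
    [0,0,0],
    [0,0,0]
  ],
  "hand": [0,0,0,0,0,0,0]
}}

```text
time_s: 8.32
ee_pos: [558.1, -81.7, 347.3]
ee_rot: [-180.0, -0.1, 85.7]
force: [-0.6, -0.3, -2.7]
gripper_width: 15.7
gripper_force: 40.0
```

```bash
python3 - <<'E'
from h import *
import json
s=env.state();print(s['time_s'],s['ee_pos'],s['ee_rot'])
p=cam('wrist'); save(p,'w3'); np.savez('w3.npz',**{k:np.array(p[k]) for k in('Rw','tw','camera_matrix','k1')})
for q in ['guide_mouth','lever_left','lever_right','lever_left_grip','lever_right_grip']:
    r=spotter.landmark_of(p,q)[:1]; print(q,[(x['position'],x['score']) for x in r])
im=cv2.imread('pics/w3.png')
cv2.imwrite('pics/w3c.png',cv2.resize(im[40:250,190:340],None,fx=2.8,fy=2.8,interpolation=cv2.INTER_CUBIC))
E
```

```text
8.3167 [558.13224071 -81.71434396 347.30748528] [-1.79990053e+02 -5.44698125e-02  8.56843228e+01]
guide_mouth [([292.2, 163.6], 0.56)]
lever_left [([291.5, 89.4], 0.78)]
lever_right [([288.1, 234.4], 0.43)]
lever_left_grip [([282.7, 54.7], 0.56)]
lever_right_grip []
```

View pics/w3c.png

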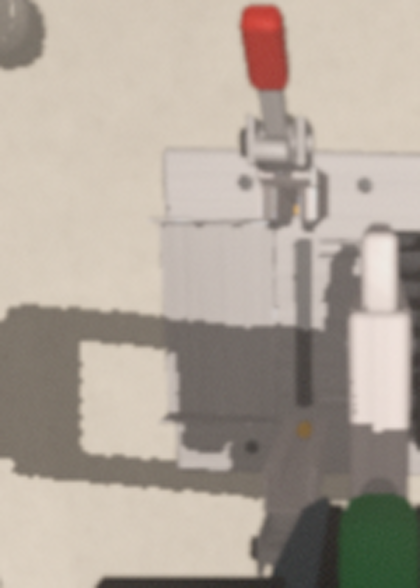

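The crop shows the left sleeve at about (284.6,57), the left pivot bracket at (288.6,92), the left guide channel at about (295.4,111), the bed strip at column 298.6 (rows 126–185), and the right bracket near (284.6,236).

```bash
python3 - <<'E'
from h import *
from scipy.optimize import least_squares
f=np.load('w3.npz'); p={k:f[k] for k in f}
L=atz(p,(288.6,91.8),150);Rr=atz(p,(284.6,235.7),150)
print('piv',L,Rr,np.linalg.norm(L-Rr),(L+Rr)/2)
print('guide',atz(p,(295.4,111),130)); a=atz(p,(298.6,125.7),36);b=atz(p,(298.6,184.6),36);print('bed',a,b,(a+b)/2,np.linalg.norm(a-b))
S={n:cam(n) for n in('side','top')}; S['w']=p
def pt(v,x,y,z):
    a=v[2];return np.array([v[0]+np.cos(a)*x-np.sin(a)*y,v[1]+np.sin(a)*x+np.cos(a)*y,z])
def gp(v,sg): 
    t=v[3 if sg>0 else 4]; return pt(v,0,sg*(94+48*np.sin(t)),150+48*np.cos(t))
O=[('top',lambda v:gp(v,1),(305.6,212.7),1),('top',lambda v:gp(v,-1),(410.3,221.1),1),('side',lambda v:gp(v,1),(314.5,201.5),1.5),
('w',lambda v:gp(v,1),(284.6,57.1),1),('w',lambda v:pt(v,0,94,150),(288.6,91.8),1.5),('w',lambda v:pt(v,0,-94,150),(285,235),3),
('w',lambda v:pt(v,0,69,130),(295.4,110),1.5),('side',lambda v:pt(v,0,0,130),(354.5,247.8),2),('top',lambda v:pt(v,0,0,130),(358.7,220),2),
('side',lambda v:pt(v,0,-94,150),(391.5,262),3)]
r=least_squares(lambda v:np.concatenate([(proj(S[n],g(v))[0]-np.array(uv))/s for n,g,uv,s in O]),[512,-65,-.09,.6,.6],loss='soft_l1')
print(r.x[:2],np.degrees(r.x[2:]))
for n,g,uv,s in O: print(n,uv,(proj(S[n],g(r.x))[0]-np.array(uv)).round(1))
E
```

```text
piv [522.38703463  27.16187491 150.        ] [ 496.30812031 -158.87322714  150.        ] 187.8541161806257 [509.34757747 -65.85567612 150.        ]
guide [526.34811385   4.76921465 130.        ]
bed [520.09945294 -16.91128718  36.        ] [ 510.27521063 -114.76098785   36.        ] [515.18733178 -65.83613752  36.        ] 98.34164763084122
[512.5546822  -65.29488438] [-6.20516302 40.0747611  32.06777769]
top (305.6, 212.7) [-0.3 -1.1]
top (410.3, 221.1) [-0.   0.1]
side (314.5, 201.5) [0.3 2.1]
w (284.6, 57.1) [0.  0.1]
w (288.6, 91.8) [ 0.2 -0.9]
w (285, 235) [4.  0.3]
w (295.4, 110) [-4.8  2.6]
side (354.5, 247.8) [-0.1 -1.6]
top (358.7, 220) [-2.3 -1.4]
side (391.5, 262) [-3.7  1.8]
```

Emit:
{"op": "apply_moves", "data": {
  "delta_pos": [
    [-0.2,0.06,0],
    [-0.363,0.122,0],
    [-0.363,0.122,-0.2],
    [-0.363,0.122,-0.45],
    [-0.363,0.122,-0.65],
    [-0.363,0.122,-0.81],
    [-0.363,0.122,-0.81],
    [-0.363,0.122,-0.81],
    [-0.363,0.122,-0.81]
  ],
  "rot": [
    [0,0,-0.014],
    [0,0,-0.014],
    [0,0,-0.014],
    [0,0,-0.014],
    [0,0,-0.014],
    [0,0,-0.014],
    [0,0,-0.014],
    [0,0,-0.014],
    [0,0,-0.014]
  ],
  "hand": [0,0,0,0,0,0,0,0,0]
}}

```text
time_s: 9.47
ee_pos: [516.0, -68.3, 251.5]
ee_rot: [179.8, 0.0, 84.4]
force: [0.2, -0.6, -1.9]
gripper_width: 15.9
gripper_force: 40.0
```

```bash
python3 - <<'E'
from h import *
s=env.state();print(s['time_s'],s['ee_pos'],s['ee_rot'],s['force'])
p=cam('side');w=cam('wrist');save(w,'w4');save(p,'s4')
a=cv2.resize(cv2.imread('pics/s4.png')[190:290,290:430],None,fx=5.5,fy=5.5,interpolation=2)
b=cv2.imread('pics/w4.png')
cv2.imwrite('pics/s4c.png',a); cv2.imwrite('pics/w4c.png',cv2.resize(b[0:250,220:420],None,fx=2.4,fy=2.4,interpolation=2))
c=np.zeros((600,800,3),np.uint8); a=cv2.resize(a,(420,300)); c[:300,:420]=a; d=cv2.resize(b[0:250,240:400],(380,594),interpolation=2); c[:594,420:]=d; cv2.imwrite('pics/c4.png',c)
E
```

```text
9.4667 [515.99444124 -68.27910313 251.46326491] [1.79838836e+02 7.38277797e-03 8.44409032e+01] [ 0.18653179 -0.59370418 -1.94718579]
```

View pics/c4.png

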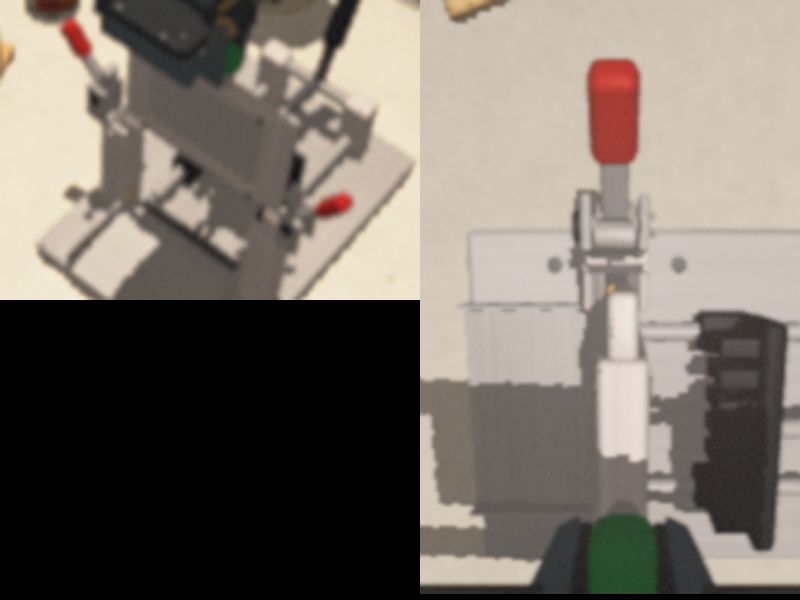

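```bash
python3 - <<'E'
from h import *
s=env.state(); p=cam('wrist'); T=Ro.from_euler('xyz',s['ee_rot'],degrees=True).as_matrix(); e=np.array(s['ee_pos'])
print(e, s['force'])
for n,uv,z in (('piv',(321.3,96),150),('sleeve',(321.3,46.3),187),('guide',(322.1,116),130),('blockend',(325,137),241.5),('blocktop far',(324.5,122.5),241.5),('mid',(323,185),241.5)):
    X=atz(p,uv,z); print(n,X.round(1),((X-e)@T).round(1))
E
```

```text
[516.10872485 -68.2925772  251.77526043] [ 0.21295692  0.29317066 -3.00841597]
piv [522.4  27.1 150. ] [ 95.6  -3.4 101.7]
sleeve [525.9  59.9 187. ] [128.5  -2.9  64.7]
guide [521.2   9.7 130. ] [ 78.2  -2.9 121.8]
blockend [522.4  -2.  241.5] [66.6 -0.1 10.3]
blocktop far [523.    6.7 241.5] [75.3 -0.5 10.3]
mid [518.2 -32.2 241.5] [36.1 -1.4 10.3]
```

The side picture shows the block upright over the guides. In the wrist picture the guide and lever axis (column ~614) sit about 2.7 mm nearer the chute than the block (column ~622), so I'll shift by that and enter slowly.

Emit:
{"op": "apply_moves", "data": {
  "delta_pos": [
    [-0.022,0.0125,0],
    [-0.022,0.0125,-0.03],
    [-0.022,0.0125,-0.06],
    [-0.022,0.0125,-0.09],
    [-0.022,0.0125,-0.12],
    [-0.022,0.0125,-0.15],
    [-0.022,0.0125,-0.18],
    [-0.022,0.0125,-0.2],
    [-0.022,0.0125,-0.2]
  ],
  "rot": [
    [0,0,0],
    [0,0,0],
    [0,0,0],
    [0,0,0],
    [0,0,0],
    [0,0,0],
    [0,0,0],
    [0,0,0],
    [0,0,0]
  ],
  "hand": [0,0,0,0,0,0,0,0,0]
}}

```text
time_s: 10.37
ee_pos: [512.4, -66.7, 225.3]
ee_rot: [-180.0, 0.0, 84.4]
force: [-0.4, 0.0, -3.2]
gripper_width: 15.8
gripper_force: 40.0
```

Emit:
{"op": "apply_moves", "data": {
  "delta_pos": [
    [0,0,-0.04],
    [0,0,-0.09],
    [0,0,-0.15],
    [0,0,-0.21],
    [0,0,-0.27],
    [0,0,-0.33],
    [0,0,-0.38],
    [0,0,-0.38]
  ],
  "rot": [
    [0,0,0],
    [0,0,0],
    [0,0,0],
    [0,0,0],
    [0,0,0],
    [0,0,0],
    [0,0,0],
    [0,0,0]
  ],
  "hand": [0,0,0,0,0,0,0,0]
}}

```text
time_s: 11.03
ee_pos: [512.5, -66.7, 179.0]
ee_rot: [-180.0, -0.0, 84.4]
force: [2.3, -0.0, -3.8]
gripper_width: 15.8
gripper_force: 40.0
```

Emit:
{"op": "apply_moves", "data": {
  "delta_pos": [
    [0.004,0,-0.04],
    [0.004,0,-0.08],
    [0.004,0,-0.12],
    [0.004,0,-0.16],
    [0.004,0,-0.19],
    [0.004,0,-0.19]
  ],
  "rot": [
    [0,0,0],
    [0,0,0],
    [0,0,0],
    [0,0,0],
    [0,0,0],
    [0,0,0]
  ],
  "hand": [0,0,0,0,0,0]
}}

```text
time_s: 11.53
ee_pos: [512.6, -66.6, 156.8]
ee_rot: [-180.0, -0.0, 84.4]
force: [-0.5, -0.9, -2.2]
gripper_width: 16.1
gripper_force: 40.0
```

Emit:
{"op": "apply_moves", "data": {
  "delta_pos": [
    [0,0,-0.015],
    [0,0,-0.03],
    [0,0,-0.03],
    [0,0,-0.03]
  ],
  "rot": [
    [0,0,0],
    [0,0,0],
    [0,0,0],
    [0,0,0]
  ],
  "hand": [0,0,0,0]
}}

```text
time_s: 11.87
ee_pos: [512.7, -66.6, 153.9]
ee_rot: [-180.0, -0.0, 84.4]
force: [0.5, -0.1, -3.2]
gripper_width: 15.8
gripper_force: 40.0
```

Emit:
{"op": "apply_moves", "data": {
  "delta_pos": [
    [0,0,-0.015],
    [0,0,-0.03],
    [0,0,-0.03],
    [0,0,-0.03]
  ],
  "rot": [
    [0,0,0],
    [0,0,0],
    [0,0,0],
    [0,0,0]
  ],
  "hand": [0,0,0,0]
}}

```text
time_s: 12.2
ee_pos: [512.8, -66.6, 150.3]
ee_rot: [-180.0, -0.0, 84.4]
force: [0.0, -0.5, -2.5]
gripper_width: 15.7
gripper_force: 40.0
```

Emit:
{"op": "apply_moves", "data": {
  "delta_pos": [
    [0,0,-0.01],
    [0,0,-0.02],
    [0,0,-0.02],
    [0,0,-0.02]
  ],
  "rot": [
    [0,0,0],
    [0,0,0],
    [0,0,0],
    [0,0,0]
  ],
  "hand": [0,0,0,0]
}}

```text
time_s: 12.53
ee_pos: [513.1, -66.7, 148.8]
ee_rot: [179.9, 0.0, 84.4]
force: [-0.6, 0.8, 5.1]
gripper_width: 15.7
gripper_force: 40.0
```

The block touched the bed at TCP z≈149, with the vertical force rising by about 8 N. Releasing and moving up.

Emit:
{"op": "apply_moves", "data": {
  "delta_pos": [
    [0,0,0],
    [0,0,0],
    [0,0,0],
    [0,0,0]
  ],
  "rot": [
    [0,0,0],
    [0,0,0],
    [0,0,0],
    [0,0,0]
  ],
  "hand": [0.45,0.45,0.45,0.45]
}}

```text
time_s: 12.87
ee_pos: [512.9, -66.7, 147.8]
ee_rot: [180.0, 0.0, 84.4]
force: [0.1, -0.4, 0.7]
gripper_width: 39.3
gripper_force: 0.0
```

Emit:
{"op": "apply_moves", "data": {
  "delta_pos": [
    [0,0,0.15],
    [0,0,0.4],
    [0,0,0.7],
    [0,0,1],
    [0,0,1]
  ],
  "rot": [
    [0,0,0],
    [0,0,0.05],
    [0,0,0.13],
    [0,0,0.2],
    [0,0,0.28]
  ],
  "hand": [0.45,0.45,0.45,0]
}}

```text
invalid input at $.hand: expected 5 entries
```

Emit:
{"op": "apply_moves", "data": {
  "delta_pos": [
    [0,0,0.15],
    [0,0,0.4],
    [0,0,0.7],
    [0,0,0.95],
    [0.03,0.3,0.95],
    [0.08,0.6,0.95],
    [0.1,0.9,0.95],
    [0.1,1,0.95],
    [0.1,1,0.95]
  ],
  "rot": [
    [0,0,0],
    [0,0,0],
    [0,0,0],
    [0,0,0],
    [0,0,0],
    [0,0,0],
    [0,0,0],
    [0,0,0],
    [0,0,0]
  ],
  "hand": [0.45,0.45,0.45,0.45,0,0,0,0,0],
  "newtons": 20
}}

```text
time_s: 13.62
ee_pos: [524.8, 55.8, 261.7]
ee_rot: [-180.0, -0.0, 84.7]
force: [0.1, -0.9, 0.6]
gripper_width: 10.8
gripper_force: 0.0
```

Emit:
{"op": "apply_moves", "data": {
  "delta_pos": [
    [0.02,0.3,0],
    [0.04,0.4,-0.2],
    [0.04,0.4,-0.4],
    [0.04,0.4,-0.63],
    [0.04,0.4,-0.63]
  ],
  "rot": [
    [0,0,0],
    [0,0,0],
    [0,0,0],
    [0,0,0],
    [0,0,0]
  ],
  "hand": [0,0,0,0,0]
}}

```text
time_s: 14.03
ee_pos: [526.2, 99.7, 181.2]
ee_rot: [-179.4, 0.2, 84.4]
force: [-0.7, -0.3, -0.8]
gripper_width: 0.6
gripper_force: 0.0
```

```bash
python3 - <<'E'
from h import *
s=env.state();print(s['time_s'],s['ee_pos'],s['force'],s['gripper_width'])
w=cam('wrist');save(w,'w5');p=cam('side');save(p,'s5')
a=cv2.resize(cv2.imread('pics/s5.png')[150:300,280:440],(480,450),interpolation=2)
b=cv2.resize(cv2.imread('pics/w5.png')[:,160:480],(320,400),interpolation=2)
c=np.zeros((450,800,3),np.uint8); c[:,:480]=a; c[:400,480:]=b; cv2.imwrite('pics/c5.png',c)
E
```

```text
14.0333 [526.15095614  99.69623911 181.24799018] [-0.70802205 -0.34119393 -0.83094673] 0.6262085686712247
```

View pics/c5.png

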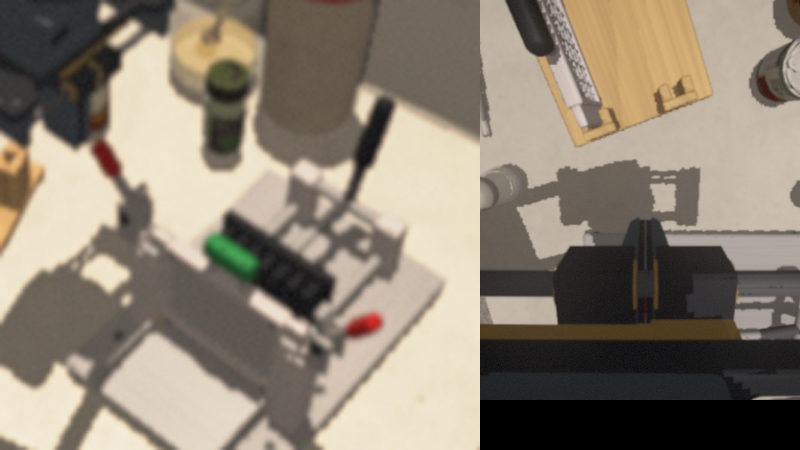

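The side picture shows the block seated level in both guides, with the green grip at (232,258) and the fingers shut and clear outside the left lever. Next I swing the left lever.

Emit:
{"op": "apply_moves", "data": {
  "delta_pos": [
    [0.01,-0.06,0],
    [0.01,-0.12,0],
    [0.005,-0.18,0.03],
    [0,-0.24,0.06],
    [-0.005,-0.3,0.1],
    [-0.01,-0.36,0.14],
    [-0.015,-0.415,0.17],
    [-0.02,-0.475,0.173],
    [-0.026,-0.532,0.174]
  ],
  "rot": [
    [0,0,0],
    [0,0,0],
    [0,0,0],
    [0,0,0],
    [0,0,0],
    [0,0,0],
    [0,0,0],
    [0,0,0],
    [0,0,0]
  ],
  "hand": [0,0,0,0,0,0,0,0,0]
}}

```text
time_s: 14.88
ee_pos: [527.5, 38.7, 209.3]
ee_rot: [179.8, -0.3, 84.4]
force: [0.8, 7.4, -1.7]
gripper_width: 0.5
gripper_force: 3.3
```

Emit:
{"op": "apply_moves", "data": {
  "delta_pos": [
    [-0.02,-0.05,-0.05],
    [-0.04,-0.098,-0.078],
    [-0.05,-0.15,-0.1],
    [-0.05,-0.2,-0.127],
    [-0.05,-0.2,-0.127]
  ],
  "rot": [
    [0,0,0],
    [0,0,0],
    [0,0,0],
    [0,0,0],
    [0,0,0]
  ],
  "hand": [0,0,0,0,0]
}}

```text
time_s: 15.3
ee_pos: [524.6, 12.8, 195.6]
ee_rot: [179.3, -0.2, 84.4]
force: [3.6, 3.1, 4.6]
gripper_width: 0.7
gripper_force: 3.0
```

Emit:
{"op": "apply_moves", "data": {
  "delta_pos": [
    [-0.004,-0.02,-0.03],
    [-0.008,-0.035,-0.05],
    [-0.008,-0.035,-0.05]
  ],
  "rot": [
    [0,0,0],
    [0,0,0],
    [0,0,0]
  ],
  "hand": [0,0,0]
}}

```text
time_s: 15.55
ee_pos: [523.4, 8.3, 190.0]
ee_rot: [179.3, -0.1, 84.4]
force: [3.0, 1.1, 6.9]
gripper_width: 0.4
gripper_force: 2.9
```

Emit:
{"op": "apply_moves", "data": {
  "delta_pos": [
    [0,0.03,0.25],
    [0,0,0.5],
    [-0.03,-0.3,0.55],
    [-0.06,-0.6,0.55],
    [-0.1,-0.9,0.55],
    [-0.11,-1,0.55]
  ],
  "rot": [
    [0,0,0],
    [0,0,0],
    [0,0,0],
    [0,0,0],
    [0,0,0],
    [0,0,0]
  ],
  "hand": [0,0,0,0,0,0]
}}

```text
time_s: 16.05
ee_pos: [506.1, -115.6, 254.2]
ee_rot: [179.8, 0.2, 84.2]
force: [0.3, 0.3, -0.8]
gripper_width: 0.5
gripper_force: 0.0
```

Emit:
{"op": "apply_moves", "data": {
  "delta_pos": [
    [-0.04,-0.3,0],
    [-0.08,-0.6,0],
    [-0.11,-0.9,0],
    [-0.11,-1,0],
    [-0.11,-1,-0.25],
    [-0.11,-1,-0.5],
    [-0.11,-1,-0.58],
    [-0.11,-1,-0.58],
    [-0.11,-1,-0.58]
  ],
  "rot": [
    [0,0,0],
    [0,0,0],
    [0,0,0],
    [0,0,0],
    [0,0,0],
    [0,0,0],
    [0,0,0],
    [0,0,0],
    [0,0,0]
  ],
  "hand": [0,0,0,0,0,0,0,0,0]
}}

```text
time_s: 16.8
ee_pos: [493.7, -230.8, 183.5]
ee_rot: [179.9, 0.0, 84.5]
force: [-0.7, -0.5, -0.5]
gripper_width: 0.6
gripper_force: 0.0
```

Emit:
{"op": "apply_moves", "data": {
  "delta_pos": [
    [0.03,0.06,0],
    [0.035,0.12,0],
    [0.04,0.18,0.03],
    [0.05,0.24,0.06],
    [0.055,0.3,0.1],
    [0.06,0.36,0.13],
    [0.066,0.41,0.154],
    [0.07,0.465,0.154],
    [0.077,0.517,0.153],
    [0.077,0.517,0.153]
  ],
  "rot": [
    [0,0,0],
    [0,0,0],
    [0,0,0],
    [0,0,0],
    [0,0,0],
    [0,0,0],
    [0,0,0],
    [0,0,0],
    [0,0,0],
    [0,0,0]
  ],
  "hand": [0,0,0,0,0,0,0,0,0,0]
}}

```text
time_s: 17.63
ee_pos: [502.9, -169.4, 202.3]
ee_rot: [179.9, 0.3, 84.6]
force: [-1.0, -5.0, -0.4]
gripper_width: 0.4
gripper_force: 2.5
```

Emit:
{"op": "apply_moves", "data": {
  "delta_pos": [
    [0.005,0.057,-0.015],
    [0.01,0.114,-0.033],
    [0.015,0.15,-0.05],
    [0.018,0.181,-0.069],
    [0.02,0.21,-0.09],
    [0.023,0.24,-0.116],
    [0.023,0.24,-0.116]
  ],
  "rot": [
    [0,0,0],
    [0,0,0],
    [0,0,0],
    [0,0,0],
    [0,0,0],
    [0,0,0],
    [0,0,0]
  ],
  "hand": [0,0,0,0,0,0,0]
}}

```text
time_s: 18.22
ee_pos: [505.8, -140.3, 188.7]
ee_rot: [179.8, 0.2, 84.6]
force: [-1.2, -5.0, 4.7]
gripper_width: 0.3
gripper_force: 3.0
```

Emit:
{"op": "apply_moves", "data": {
  "delta_pos": [
    [0,0.014,-0.014],
    [0.003,0.028,-0.028],
    [0.003,0.037,-0.04],
    [0.003,0.037,-0.04]
  ],
  "rot": [
    [0,0,0],
    [0,0,0],
    [0,0,0],
    [0,0,0]
  ],
  "hand": [0,0,0,0]
}}

```text
time_s: 18.55
ee_pos: [506.2, -136.4, 184.6]
ee_rot: [179.8, 0.2, 84.5]
force: [-2.8, -4.5, 7.5]
gripper_width: 0.5
gripper_force: 4.7
```

Emit:
{"op": "apply_moves", "data": {
  "delta_pos": [
    [0,-0.03,0.25],
    [0,0,0.5],
    [0.04,0.3,0.5],
    [0.07,0.6,0.5],
    [0.1,0.9,0.5],
    [0.1,1,0.5]
  ],
  "rot": [
    [0,0,0],
    [0,0,0],
    [0,0,0],
    [0,0,0],
    [0,0,0],
    [0,0,0]
  ],
  "hand": [0,0,0,0,0,0]
}}

```text
time_s: 19.05
ee_pos: [517.9, -10.7, 243.1]
ee_rot: [179.9, -0.2, 84.6]
force: [-1.0, 0.0, -0.1]
gripper_width: 0.5
gripper_force: 0.0
```

Emit:
{"op": "apply_moves", "data": {
  "delta_pos": [
    [0.02,0.22,0],
    [0.02,0.22,-0.2],
    [0.02,0.22,-0.4],
    [0.02,0.22,-0.4],
    [0.02,0.22,-0.4]
  ],
  "rot": [
    [0,0,0],
    [0,0,0],
    [0,0,0],
    [0,0,0],
    [0,0,0]
  ],
  "hand": [0,0,0,0,0]
}}

```text
time_s: 19.47
ee_pos: [519.3, 11.5, 193.8]
ee_rot: [-179.9, -0.0, 84.5]
force: [0.3, -0.2, 0.8]
gripper_width: 0.3
gripper_force: 0.0
```

Emit:
{"op": "apply_moves", "data": {
  "delta_pos": [
    [0,-0.033,-0.045],
    [0,-0.046,-0.06],
    [0,-0.06,-0.073],
    [0,-0.073,-0.087],
    [0,-0.085,-0.1],
    [0,-0.085,-0.1]
  ],
  "rot": [
    [0,0,0],
    [0,0,0],
    [0,0,0],
    [0,0,0],
    [0,0,0],
    [0,0,0]
  ],
  "hand": [0,0,0,0,0,0]
}}

```text
time_s: 19.97
ee_pos: [521.0, 1.5, 184.5]
ee_rot: [179.8, -0.2, 84.3]
force: [-1.7, 4.6, 7.1]
gripper_width: 0.6
gripper_force: 3.9
```

Emit:
{"op": "apply_moves", "data": {
  "delta_pos": [
    [0,-0.01,-0.014],
    [0,-0.018,-0.03],
    [0,-0.024,-0.045],
    [0,-0.024,-0.045]
  ],
  "rot": [
    [0,0,0],
    [0,0,0],
    [0,0,0],
    [0,0,0]
  ],
  "hand": [0,0,0,0]
}}

```text
time_s: 20.3
ee_pos: [521.1, -0.2, 182.0]
ee_rot: [179.7, -0.3, 84.3]
force: [-7.1, 7.2, 21.6]
gripper_width: 0.6
gripper_force: 11.4
```

Emit:
{"op": "apply_moves", "data": {
  "delta_pos": [
    [0,0.02,0.2],
    [0,0,0.5],
    [-0.04,-0.3,0.5],
    [-0.07,-0.6,0.5],
    [-0.1,-0.9,0.5],
    [-0.11,-1,0.5]
  ],
  "rot": [
    [0,0,0],
    [0,0,0],
    [0,0,0],
    [0,0,0],
    [0,0,0],
    [0,0,0]
  ],
  "hand": [0,0,0,0,0,0]
}}

```text
time_s: 20.8
ee_pos: [506.6, -126.5, 238.1]
ee_rot: [179.8, 0.2, 84.2]
force: [0.3, 0.9, -0.2]
gripper_width: 0.7
gripper_force: 0.0
```

Emit:
{"op": "apply_moves", "data": {
  "delta_pos": [
    [-0.02,-0.15,0],
    [-0.02,-0.15,-0.2],
    [-0.02,-0.15,-0.38],
    [-0.02,-0.15,-0.38],
    [-0.02,-0.15,-0.38]
  ],
  "rot": [
    [0,0,0],
    [0,0,0],
    [0,0,0],
    [0,0,0],
    [0,0,0]
  ],
  "hand": [0,0,0,0,0]
}}

```text
time_s: 21.22
ee_pos: [504.1, -140.2, 191.1]
ee_rot: [-179.9, -0.0, 84.4]
force: [0.2, 0.3, -0.3]
gripper_width: -0.1
gripper_force: 0.0
```

Emit:
{"op": "apply_moves", "data": {
  "delta_pos": [
    [0.01,0.03,-0.045],
    [0.012,0.038,-0.06],
    [0.012,0.044,-0.07],
    [0.012,0.05,-0.078],
    [0.012,0.058,-0.09],
    [0.012,0.058,-0.09]
  ],
  "rot": [
    [0,0,0],
    [0,0,0],
    [0,0,0],
    [0,0,0],
    [0,0,0],
    [0,0,0]
  ],
  "hand": [0,0,0,0,0,0]
}}

```text
time_s: 21.72
ee_pos: [507.4, -134.0, 183.4]
ee_rot: [179.7, 0.2, 84.5]
force: [-2.0, -3.0, 10.0]
gripper_width: 0.4
gripper_force: 4.7
```

Emit:
{"op": "apply_moves", "data": {
  "delta_pos": [
    [0,0.008,-0.014],
    [0,0.016,-0.028],
    [0,0.02,-0.036],
    [0,0.02,-0.036]
  ],
  "rot": [
    [0,0,0],
    [0,0,0],
    [0,0,0],
    [0,0,0]
  ],
  "hand": [0,0,0,0]
}}

```text
time_s: 22.05
ee_pos: [507.7, -132.8, 181.7]
ee_rot: [179.5, 0.3, 84.5]
force: [-5.9, -5.2, 23.2]
gripper_width: 0.5
gripper_force: 11.1
```

Emit:
{"op": "apply_moves", "data": {
  "delta_pos": [
    [0,-0.02,0.2],
    [0,0,0.45],
    [0.04,0.3,0.45],
    [0.07,0.6,0.45],
    [0.1,0.9,0.45],
    [0.1,1,0.45]
  ],
  "rot": [
    [0,0,0],
    [0,0,0],
    [0,0,0],
    [0,0,0],
    [0,0,0],
    [0,0,0]
  ],
  "hand": [0,0,0,0,0,0]
}}

```text
time_s: 22.55
ee_pos: [518.4, -6.6, 231.1]
ee_rot: [179.9, -0.1, 84.6]
force: [0.3, -0.9, 0.6]
gripper_width: 0.4
gripper_force: 0.0
```

Emit:
{"op": "apply_moves", "data": {
  "delta_pos": [
    [0.01,0.14,0],
    [0.01,0.14,-0.2],
    [0.01,0.14,-0.33],
    [0.01,0.14,-0.36],
    [0.01,0.14,-0.36]
  ],
  "rot": [
    [0,0,0],
    [0,0,0],
    [0,0,0],
    [0,0,0],
    [0,0,0]
  ],
  "hand": [0,0,0,0,0]
}}

```text
time_s: 22.97
ee_pos: [518.5, 6.2, 186.2]
ee_rot: [-179.9, 0.0, 84.5]
force: [0.3, -0.4, 0.6]
gripper_width: 0.6
gripper_force: 0.0
```

Emit:
{"op": "apply_moves", "data": {
  "delta_pos": [
    [0,-0.02,-0.02],
    [0,-0.04,-0.038],
    [0,-0.05,-0.05],
    [0,-0.056,-0.06],
    [0,-0.056,-0.06]
  ],
  "rot": [
    [0,0,0],
    [0,0,0],
    [0,0,0],
    [0,0,0],
    [0,0,0]
  ],
  "hand": [0,0,0,0,0]
}}

```text
time_s: 23.38
ee_pos: [520.2, 1.1, 183.0]
ee_rot: [179.8, -0.3, 84.3]
force: [-4.4, 7.2, 13.1]
gripper_width: 0.3
gripper_force: 7.3
```

Emit:
{"op": "apply_moves", "data": {
  "delta_pos": [
    [0,-0.005,-0.008],
    [0,-0.009,-0.016],
    [0,-0.009,-0.016],
    [0,-0.009,-0.016]
  ],
  "rot": [
    [0,0,0],
    [0,0,0],
    [0,0,0],
    [0,0,0]
  ],
  "hand": [0,0,0,0]
}}

```text
time_s: 23.72
ee_pos: [520.3, 0.7, 182.3]
ee_rot: [179.7, -0.4, 84.3]
force: [-4.8, 9.6, 20.0]
gripper_width: 0.6
gripper_force: 10.6
```

```bash
python3 - <<'E'
from h import *
s=env.state();print(s['time_s'],s['ee_pos'],s['force'],s['gripper_width'],s['ee_rot'])
w=cam('wrist');save(w,'w6');p=cam('side');save(p,'s6')
a=cv2.resize(cv2.imread('pics/s6.png')[190:280,300:420],(600,450),interpolation=2)
cv2.imwrite('pics/c6.png',a)
E
```

```text
23.7167 [520.25381694   0.68775588 182.32807128] [-4.78961851  9.55770438 20.04857959] 0.6101902250080203 [179.69143768  -0.36807388  84.33744086]
```

View pics/c6.png

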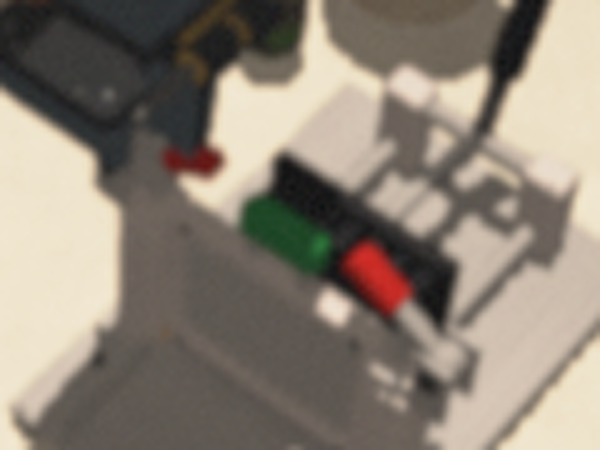

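The side picture shows the right sleeve (378,278) lying inward over the block, beside the green grip. The left sleeve (190,160) is under the fingers. The left lever repeated its position at the same force, so I'll check the right one once more.

Emit:
{"op": "apply_moves", "data": {
  "delta_pos": [
    [0,0.02,0.2],
    [0,0,0.45],
    [-0.04,-0.3,0.45],
    [-0.07,-0.6,0.45],
    [-0.1,-0.9,0.45],
    [-0.1,-1,0.45]
  ],
  "rot": [
    [0,0,0],
    [0,0,0],
    [0,0,0],
    [0,0,0],
    [0,0,0],
    [0,0,0]
  ],
  "hand": [0,0,0,0,0,0]
}}

```text
time_s: 24.32
ee_pos: [506.6, -126.1, 232.8]
ee_rot: [179.9, 0.2, 84.3]
force: [1.0, 0.0, -0.5]
gripper_width: 0.6
gripper_force: 0.0
```

Emit:
{"op": "apply_moves", "data": {
  "delta_pos": [
    [-0.02,-0.11,0],
    [-0.02,-0.11,-0.2],
    [-0.02,-0.11,-0.33],
    [-0.02,-0.11,-0.36],
    [-0.02,-0.11,-0.36]
  ],
  "rot": [
    [0,0,0],
    [0,0,0],
    [0,0,0],
    [0,0,0],
    [0,0,0]
  ],
  "hand": [0,0,0,0,0]
}}

```text
time_s: 24.73
ee_pos: [504.1, -135.0, 187.8]
ee_rot: [-179.9, -0.0, 84.4]
force: [0.6, 0.6, 0.8]
gripper_width: 0.9
gripper_force: 0.0
```

Emit:
{"op": "apply_moves", "data": {
  "delta_pos": [
    [0.01,0.015,-0.02],
    [0.02,0.02,-0.04],
    [0.02,0.02,-0.055],
    [0.02,0.02,-0.055]
  ],
  "rot": [
    [0,0,0],
    [0,0,0],
    [0,0,0],
    [0,0,0]
  ],
  "hand": [0,0,0,0]
}}

```text
time_s: 25.07
ee_pos: [508.1, -132.4, 184.0]
ee_rot: [179.8, 0.0, 84.5]
force: [-1.2, -1.0, 7.8]
gripper_width: 0.2
gripper_force: 2.8
```

Emit:
{"op": "apply_moves", "data": {
  "delta_pos": [
    [0,0.004,-0.01],
    [0,0.008,-0.018],
    [0,0.008,-0.018],
    [0,0.008,-0.018]
  ],
  "rot": [
    [0,0,0],
    [0,0,0],
    [0,0,0],
    [0,0,0]
  ],
  "hand": [0,0,0,0]
}}

```text
time_s: 25.4
ee_pos: [508.3, -132.2, 183.5]
ee_rot: [179.7, 0.1, 84.5]
force: [-4.1, -0.1, 14.6]
gripper_width: 0.7
gripper_force: 6.8
```

Emit:
{"op": "apply_moves", "data": {
  "delta_pos": [
    [0,0.002,-0.008],
    [0,0.004,-0.013],
    [0,0.004,-0.013],
    [0,0.004,-0.013]
  ],
  "rot": [
    [0,0,0],
    [0,0,0],
    [0,0,0],
    [0,0,0]
  ],
  "hand": [0,0,0,0]
}}

```text
time_s: 25.73
ee_pos: [508.4, -131.9, 183.0]
ee_rot: [179.6, 0.1, 84.5]
force: [-5.7, -1.1, 21.6]
gripper_width: 0.4
gripper_force: 9.3
```

Emit:
{"op": "apply_moves", "data": {
  "delta_pos": [
    [0,-0.02,0.2],
    [0,0,0.45],
    [0.04,0.3,0.45],
    [0.07,0.6,0.45],
    [0.1,0.9,0.45],
    [0.1,1,0.45]
  ],
  "rot": [
    [0,0,0],
    [0,0,0],
    [0,0,0],
    [0,0,0],
    [0,0,0],
    [0,0,0]
  ],
  "hand": [0,0,0,0,0,0]
}}

```text
time_s: 26.23
ee_pos: [519.7, -7.2, 233.0]
ee_rot: [179.9, -0.1, 84.6]
force: [0.3, 0.9, -0.0]
gripper_width: 0.3
gripper_force: 0.0
```

Emit:
{"op": "apply_moves", "data": {
  "delta_pos": [
    [0,0.05,0],
    [0,0.05,-0.2],
    [0,0.05,-0.33],
    [0,0.05,-0.36],
    [0,0.05,-0.38],
    [0,0.05,-0.38]
  ],
  "rot": [
    [0,0,0],
    [0,0,0],
    [0,0,0],
    [0,0,0],
    [0,0,0],
    [0,0,0]
  ],
  "hand": [0,0,0,0,0,0]
}}

```text
time_s: 26.73
ee_pos: [518.7, -5.6, 188.1]
ee_rot: [180.0, -0.0, 84.4]
force: [-3.6, 2.0, 6.1]
gripper_width: 0.5
gripper_force: 2.8
```

Emit:
{"op": "apply_moves", "data": {
  "delta_pos": [
    [0,0,-0.01],
    [0,0,-0.02],
    [0,0,-0.02],
    [0,0,-0.02]
  ],
  "rot": [
    [0,0,0],
    [0,0,0],
    [0,0,0],
    [0,0,0]
  ],
  "hand": [0,0,0,0]
}}

```text
time_s: 27.07
ee_pos: [518.9, -5.9, 187.4]
ee_rot: [179.9, 0.0, 84.4]
force: [-5.8, 0.5, 14.8]
gripper_width: 0.3
gripper_force: 6.5
```

Emit:
{"op": "apply_moves", "data": {
  "delta_pos": [
    [0,0.02,0.2],
    [0,0.1,0.5],
    [-0.2,0.3,0.8],
    [-0.4,0.6,0.9],
    [-0.5,0.9,0.9],
    [-0.5,0.9,0.9],
    [-0.5,0.9,0.9]
  ],
  "rot": [
    [0,0,0],
    [0,0,0],
    [0,0,0],
    [0,0,0],
    [0,0,0],
    [0,0,0],
    [0,0,0]
  ],
  "hand": [0,0,0,0,0,0,0]
}}

```text
time_s: 27.65
ee_pos: [458.6, 103.8, 293.4]
ee_rot: [179.9, -0.0, 84.6]
force: [-0.0, -0.1, -0.4]
gripper_width: 0.3
gripper_force: 0.0
```

```bash
python3 - <<'E'
from h import *
s=env.state();print(s['time_s'],s['ee_pos'],s['force'])
p=cam('side');t=cam('top');save(p,'s7');save(t,'t7')
a=cv2.resize(cv2.imread('pics/s7.png')[190:290,300:420],(480,400),interpolation=2)
b=cv2.resize(cv2.imread('pics/t7.png')[190:260,300:420],(480,280)[::1],interpolation=2)[:,:320] if 0 else cv2.resize(cv2.imread('pics/t7.png')[195:245,310:405],(320,168),interpolation=2)
c=np.zeros((400,800,3),np.uint8);c[:,:480]=a;c[:168,480:]=b;cv2.imwrite('pics/c7.png',c)
a=np.radians(-5.6)
def P(y,z): return np.array([513-np.sin(a)*y,-66.5+np.cos(a)*y,z])
for n,q in(('side',p),('top',t)):
    h=cv2.cvtColor(q['pixels'],cv2.COLOR_RGB2HSV);m=cv2.inRange(h,(0,150,70),(6,255,255))|cv2.inRange(h,(174,150,70),(180,255,255));m[:190]=0;m[290:]=0
    k,l,st,c=cv2.connectedComponentsWithStats(m);print(n,[c[i].round(1).tolist() for i in range(1,k) if st[i,4]>15])
    for th in(50,58,66,74):
        r=np.radians(th); print(th,proj(q,np.array([P(sg*(94-48*np.sin(r)),150+48*np.cos(r)) for sg in(1,-1)])).round(1).tolist())
E
```

```text
27.65 [458.60623644 103.83674586 293.37289765] [-0.03467106 -0.12172272 -0.39900518]
side [[306.9, 191.2], [467.7, 201.3], [476.0, 202.6], [338.0, 221.0], [374.6, 244.8]]
50 [[336.8, 220.2], [376.7, 246.7]]
58 [[338.1, 222.6], [375.0, 247.2]]
66 [[339.0, 224.8], [373.6, 248.0]]
74 [[339.7, 227.0], [372.5, 249.1]]
top [[335.5, 215.7], [380.7, 219.6]]
50 [[334.6, 214.6], [383.4, 218.6]]
58 [[336.2, 214.9], [381.3, 218.7]]
66 [[337.4, 215.3], [379.6, 218.8]]
74 [[338.2, 215.6], [378.2, 218.9]]
```

View pics/c7.png

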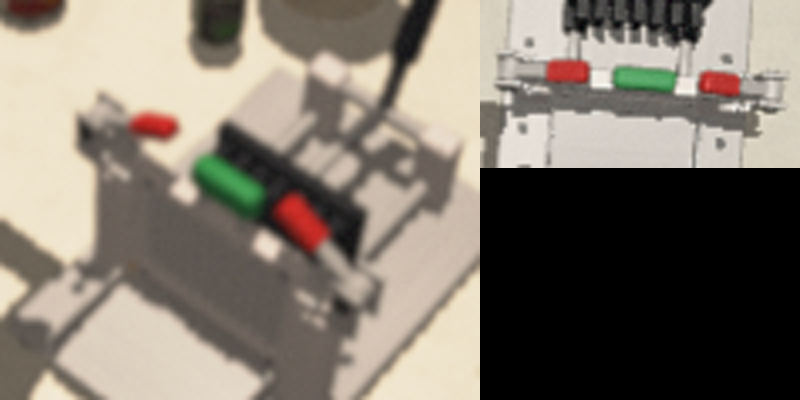

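The pictures show both sleeves lying inward at about the same angle (roughly 58° from vertical). The block is level between them, and the gripper is clear. The repeat presses made no further progress, so both levers are firm. Handing in.

```bash
python3 -c "
from workcell import env
print(env.job_done())"
```

```text
the job is handed in; nothing more can be done
None
```

The fine block is in the chipper's guides with both cam levers swung in and firm at about 98–100° of swing, and the job is handed in; no verdict came back, and peak push on a lever was about 24 N, a little over the 20 N advised.

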